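Load and clamp the brew-bar cleaning module

ROBOT

A 7-joint arm with a two-finger parallel gripper is mounted at the origin on the work surface. World frame = base frame: x ahead of the robot, y to its left, z up, the work surface at z = 0. Lengths are in m, angles in rad, forces in N, time in s.
With the tool pointing down it reaches from about 0.4 to 0.85 m from the base axis. Payload 6.9 kg.
Tool frame: the origin (TCP) lies midway between the tips of the shut fingers; the grasp point (between the pads) lies behind it (ctrl.pinch_z is the z of the grasp point in the tool frame, in m); z points along the fingers, y is the line along which they close (so a half turn about z gives the same grasp; the last joint's range is limited). The gripper opens to 85 mm and grips with 20 to 120 N. Pads are 22 mm wide; open, the fingers measure 114 mm over their backs; the gripper's body (76 mm by 85 mm) begins 54 mm behind the grasp point. The pads swing forward as they close: fully open they stand 13 mm farther back than shut.
Start: joints at [1.407, 0.507, -0.238, 1.5, 0.126, 1.149, -0.155], TCP at [0.166, -0.603, 0.231] pointing down, gripper open.
Joint ranges: [-3.08, 3.08], [-0.24, 2.05], [-1.43, 1.35], [0, 2.5], [-1.52, 4.66], [0.17, 1.96], [-2.89, 2.89]. Speed limits (rad/s): [2.39, 2.39, 3.14, 3.14, 3.14, 3.14, 3.14].

INTERFACE

Orientations are given as a unit quaternion [w, x, y, z].
In Python, from station import ctrl, get_state, vision, ticket, models gives the robot as it stands. Calls block until the motion is done:
- ctrl.movep(position, orientation): joint-space move of the TCP to a pose.
- ctrl.movel(position, frame=None, max_speed=0.15): straight line of the TCP; frame=None keeps the orientation; max_speed is the mean speed in m/s.
- ctrl.set_joints(angles): joint-space move.
- ctrl.ungrasp() and ctrl.close_gripper(force=None): open the fingers fully, or close them until they stop; force is the grip in N (None keeps the last).
- ctrl.pause(seconds).
- ctrl.ik(position, orientation): joint angles nearest the present ones, or None.
- get_state(): the state.
- vision.grab_frame(name): name is "scene" or "top"; returns (picture, depth): 384x512x3 uint8, blue, green, red; 384x512 float32, m along the optical axis (not along the pixel's ray), 0 where there is no reading.
- vision.camera_info(name): a dict with "mtx" (3x3 intrinsics, pixels), "dist_coeffs" ([k1, k2, p1, p2, k3] as OpenCV has them; the pictures are not rectified), "R" (3x3) and "t" (3): a world point X has camera coordinates R X + t. Camera axes: x right, y down, z forward; pixel columns grow to the right and rows downward; lengths in m; the calibration is good to about 2 mm. A picture is of the moment at which its call begins. camera_info takes no time and is no camera call.
A pose or a line that the arm cannot do raises ctrl.Unreachable and nothing moves.
- ticket.close_job(): hands the job in; it is judged then, once.
Trained networks look in the newest picture that a camera, given by its name, has taken for a name from the list of things; names that differ only in an ending like _2 or _b are one class to them, and where a whole thing is asked for, a point or a joint stands for the part that bears it (a point fixed in the world has none). Each returns a list of dicts, best first, with "p" (0 to 1); they miss things now and then, are a little off and sometimes report something else, mostly with a low value. They report only what shows in the picture. A call takes as long as a camera call. They do not tell look-alikes from the thing itself.
- models.recognise(camera, target): "point" ([column, row] in pixels, amid what is visible of it).
- models.masks_of(camera, target): "mask" (384x512 bool, what is visible of it) and "point" ([column, row] in pixels, amid what is visible of it).
The state is a dict: "time": time; "qpos": joint angles; "qd": joint speeds; "tau": joint torques, N m; "tcp_pos": TCP position; "eef_rot": TCP orientation; "contact_force": force on the tool from outside, world axes, zero at the start; "wrist_torque": the same for the moment, N m; "width": finger opening in m; "gripper_force": force on a finger pad.
Only numpy, scipy, OpenCV 4.12 (cv2) and the standard library are available. Lean on these libraries where they do the work, as an engineer would, in place of code of your own. Each camera call takes 0.05 s, during which the arm holds its last target. There are 200 camera calls.

TASK

Get the coffee bar's cleaning module ready to run. Put every cleaning tablet from the compartment tray into the module's well; then tighten the round adjuster nut (clockwise) until the cam lever, swung from open, meets firm resistance about midway through its swing, and swing the lever fully closed; last, turn the selector dial to the long white mark. Leave the mug and the canister where they stand.

Things in the scene. Friction and masses are not known exactly. Their poses are not given: they have to be found in the camera images.
- tablet0_mid (a point): Centre of a white cleaning tablet, a block 30 x 24 x 20 mm (its own x, y, z), about 22 g, loose. At the start it lies flat (z up) somewhere in its compartment of the tray. Two to four tablets are present; an absent one reads None.
- tablet1_mid (a point): Centre of a white cleaning tablet, a block 30 x 24 x 20 mm (its own x, y, z), about 22 g, loose. At the start it lies flat (z up) somewhere in its compartment of the tray. Two to four tablets are present; an absent one reads None.
- tablet2_mid (a point): Centre of a white cleaning tablet, a block 30 x 24 x 20 mm (its own x, y, z), about 22 g, loose. At the start it lies flat (z up) somewhere in its compartment of the tray. Two to four tablets are present; an absent one reads None.
- tablet3_mid (a point): Centre of a white cleaning tablet, a block 30 x 24 x 20 mm (its own x, y, z), about 22 g, loose. At the start it lies flat (z up) somewhere in its compartment of the tray. Two to four tablets are present; an absent one reads None.
- tray: Fixed plywood tray 208 x 208 x 13 mm, 2 x 2 square compartments of about 98 mm, one tablet at most in each. Walls and floor 4 mm thick, so the walls stand 9 mm above the compartment floor, lower than the tablets. Origin: centre of the underside.
- well (a point): Centre of the floor of the well, an open recess 110 (x) by 168 mm (y), 30 mm deep, in the fixed steel cleaning module. Axes are the module's: x away from the robot at yaw 0, y left. The module is 200 (x) x 340 (y) x 60 mm high, its centre 78 mm to +y of this point. The well's floor is 30 mm above the table, the deck 60 mm. The clamp stud is 143 mm to +y of this point.
- lever_hinge (a point): Point on the vertical clamp stud at the cam lever's mid-height, 92.5 mm above the table. The lever swings level about the vertical line through here.
- lever_post (a point): Centre of the lever's upright black finger post, 16 mm in diameter, 40 mm tall (85 to 125 mm above the table), 90 mm out from the stud on a flat bar 14 mm wide. The post is free to be pushed from either side by something narrow coming from above.
- lever (a joint): Cam lever angle, rad: 0 open (along the module's +x), growing anticlockwise from above through +y to 3.14 closed (-x, at its stop). Starts within 0.4 of open. Swings lightly (0.6 N at the post) until the cam bites; then the push climbs to 4 N some 0.5 rad later and peaks near 2.5 rad at 10 to 17 N, and an unheld lever springs back. Over centre at 3.0, then stays closed. Nut too loose: little or no resistance.
- nut_grip (a point): Centre of the grip of the adjuster nut, round, knurled, 40 mm across, 105 to 135 mm above the table, on the same stud over the lever's hub. Clockwise from above tightens; it turns stiffly (0.45 N m), stays put, does not rise or sink. Always starts too loose, by 1.5 to 6.3 rad; a rad of turning makes the lever bite about 0.25 rad earlier. Turn it with no push on the lever.
- gauge (a joint): How far the clamp's small brass tension-gauge pin (8 mm across, in the slotted plate on the deck between stud and well) has risen, in m: 0 when unloaded. It rises as the lever loads the clamp. With the lever closed it is about 0.012 when the resistance began right at midway; less than 0.008 is too loose, more than 0.016 too tight.
- dial_grip (a point): Centre of the selector dial's grip bar, 80 mm above the table, on the dial's vertical axis. The bar is 50 mm long, 14 mm wide and 28 mm tall (64 to 92 mm above the table), on a disc 52 mm in diameter, on a black box 90 x 90 x 50 mm. The x axis of this point runs along the bar and points to the pointer end, which bears a white line on top.
- dial (a joint): Selector dial angle in rad, growing clockwise seen from above. Detents at 0, 0.6, 1.2, 1.8 and 2.4; the long white mark is at 1.8, the other positions have short grey marks. The dial starts at 0.6 or 1.2. A detent takes about 0.1 N m to leave, and the dial then falls into the next one.
- mug: White mug, 80 mm wide, 90 mm tall, a bystander. Origin: centre of the underside.
- canister: White canister with wooden cap, 80 mm wide, 120 mm tall, a bystander. Origin: centre of the underside.
Mind the look-alikes: they are no part of the job. What is shaped like the part that bears tablet1_mid but yellow is not meant.

How it is judged:
On the way, in this order (a step that is already met when the one before it is completed fails the run):
1. every tablet is in the well (x of tablet0_mid in the frame of well between -0.055 and 0.055 m and y of tablet0_mid in the frame of well between -0.084 and 0.084 m and z of tablet0_mid in the frame of well between 0 and 0.045 m and x of tablet1_mid in the frame of well between -0.055 and 0.055 m and y of tablet1_mid in the frame of well between -0.084 and 0.084 m and z of tablet1_mid in the frame of well between 0 and 0.045 m and x of tablet2_mid in the frame of well between -0.055 and 0.055 m and y of tablet2_mid in the frame of well between -0.084 and 0.084 m and z of tablet2_mid in the frame of well between 0 and 0.045 m and x of tablet3_mid in the frame of well between -0.055 and 0.055 m and y of tablet3_mid in the frame of well between -0.084 and 0.084 m and z of tablet3_mid in the frame of well between 0 and 0.045 m), for 0.2 s.
2. the nut is set and the lever is fully closed: lever past 2.95 rad with the gauge pin 8 to 16 mm up (value of joint lever above 2.95 rad and value of joint gauge between 0.008 and 0.016 m), for 0.3 s.
3. the dial stands at the long white mark (value of joint dial between 1.66 and 1.94 rad), for 0.2 s.
At the end, for the whole second after the job is handed in: Every tablet present lies at rest in the well (its centre inside the well's outline and under 45 mm above its floor), the lever is closed (past 2.95 rad) with the gauge pin 8 to 16 mm up, and the dial is within 0.14 rad of the long mark (all of step 1 and all of step 2 and all of step 3 and linear speed of each of tablet0, tablet1, tablet2, tablet3 below 0.02 m/s and velocity of joint lever below 0.05 rad/s); the robot touches nothing.
It fails at once if the mug is shoved (over 30 mm) or tipped (distance of mug from where it was at the start of the episode above 0.03 m or angle between mug's own z axis and vertical above 0.4 rad).
It fails at once if the canister is shoved (over 30 mm) or tipped (distance of canister from where it was at the start of the episode above 0.03 m or angle between canister's own z axis and vertical above 0.4 rad).
Of tablet0, tablet1, tablet2, tablet3 only 2 to 4 are there at a start; the rules pass over those that are not, and their reading is None.
At some moment in a run one of tablet0, tablet1, tablet2, tablet3 may be knocked a few centimetres aside while the robot is not near it.
Once in a run the grip may slacken for a moment while it holds something.
It also fails if it takes over 210 s, if anything falls off the work surface, if the arm or the gripper's body presses on something with over 40 N, if the wrist force passes 120 N, or if a joint passes its speed limit or range.

## Working session

There is one attempt and no reset: what is moved stays moved. The work goes in short steps, each a Python script; the robot and the scene stay as the last script left them, time stands still between calls to the robot, and variables do not carry over. Pictures are saved under pics/ and viewed, at most 14 in all, crops included, and the job is handed in when it is done.

```bash
ls; mkdir -p pics
cat > h.py <<'E'
import numpy as np, cv2
from station import ctrl, get_state, vision, ticket, models
def px2w(cam,u,v,d=None,z=None):
    c=vision.camera_info(cam);K=np.array(c["mtx"]);R=np.array(c["R"]);t=np.array(c["t"])
    n=cv2.undistortPoints(np.array([[[u,v]]],float),K,np.array(c["dist_coeffs"]))[0,0]
    r=R.T@np.array([n[0],n[1],1.]);o=-R.T@t
    return o+r*(d if z is None else (z-o[2])/r[2])
def w2px(cam,X):
    c=vision.camera_info(cam)
    return cv2.projectPoints(np.array(X,float).reshape(-1,1,3),cv2.Rodrigues(np.array(c["R"]))[0],np.array(c["t"]),np.array(c["mtx"]),np.array(c["dist_coeffs"]))[0].reshape(-1,2)
E
python3 - <<'E'
from h import *
ims={}
for c in("scene","top"):
    im,d=vision.grab_frame(c);ims[c]=(im,d);cv2.imwrite(f"pics/{c}0.png",cv2.resize(im,(768,576)))
    np.savez(f"{c}0.npz",im=im,d=d)
    i=vision.camera_info(c);print(c,np.round(-np.array(i["R"]).T@i["t"],3))
    for t in("tablet0_mid","tray","lever_post","nut_grip","dial_grip","mug","canister","gauge","lever"):
        for r in models.recognise(c,t)[:6]:
            u,v=r["point"];dd=d[int(v),int(u)];print(t,round(r["p"],2),np.round((u,v)),np.round(px2w(c,u,v,dd),3))
print(get_state(),ctrl.pinch_z)
E
```

```text
pics
scene [1.555 0.325 0.739]
tray 0.89 [189. 194.] [ 0.484 -0.276  0.012]
tray 0.72 [152. 227.] [ 0.774 -0.239  0.079]
lever_post 0.7 [326. 221.] [0.61  0.208 0.099]
lever_post 0.49 [203. 182.] [ 0.381 -0.274  0.008]
nut_grip 0.51 [329. 205.] [0.582 0.208 0.132]
dial_grip 0.85 [389. 235.] [0.581 0.382 0.071]
mug 0.85 [243. 256.] [0.811 0.042 0.082]
canister 0.93 [151. 226.] [ 0.775 -0.242  0.081]
lever 0.76 [326. 226.] [0.635 0.213 0.098]
lever 0.54 [308. 228.] [0.605 0.16  0.059]
top [ 0.425 -0.003  1.233]
tablet0_mid 0.44 [385. 260.] [ 0.445 -0.35   0.021]
tray 0.69 [360. 246.] [ 0.483 -0.286  0.013]
lever_post 0.7 [177. 184.] [0.641 0.215 0.095]
nut_grip 0.53 [177. 183.] [0.643 0.214 0.094]
nut_grip 0.46 [178. 205.] [0.578 0.202 0.139]
dial_grip 0.7 [117. 214.] [0.561 0.374 0.077]
dial_grip 0.51 [177. 188.] [0.63  0.213 0.103]
mug 0.84 [246. 142.] [0.783 0.034 0.004]
canister 0.94 [356. 148.] [ 0.736 -0.257  0.123]
canister 0.44 [176. 186.] [0.634 0.216 0.099]
lever 0.62 [178. 186.] [0.636 0.211 0.098]
{'time': 1.0, 'qpos': array([ 1.40745455,  0.50750364, -0.23758286,  1.50022287,  0.12573563,
        1.14891109, -0.15481464]), 'qd': array([ 0.00085179, -0.00191947,  0.00064581, -0.00077571,  0.00146962,
        0.00058289,  0.00010432]), 'tau': array([-5.75785343e-04, -6.20361900e+01, -2.18518272e+00, -2.49961889e+01,
        1.38295229e-02,  2.22378330e-03,  2.63873778e-05]), 'tcp_pos': array([ 0.16595723, -0.60253814,  0.23126422]), 'eef_rot': array([-2.86305380e-05,  9.90981529e-01,  1.33998540e-01, -2.11999958e-05]), 'contact_force': array([-0.05046107, -1.07788914, -0.86216294]), 'wrist_torque': array([ 0.03480728, -0.03312044, -0.00913041]), 'gripper_force': 0.0, 'width': 0.08522515194355047} -0.0187
```

View images.

View pics/top0.png

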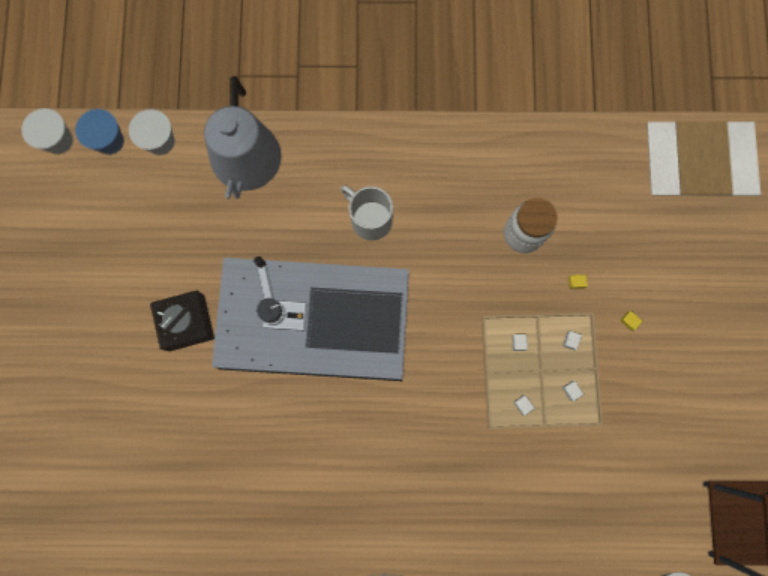

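View pics/scene0.png

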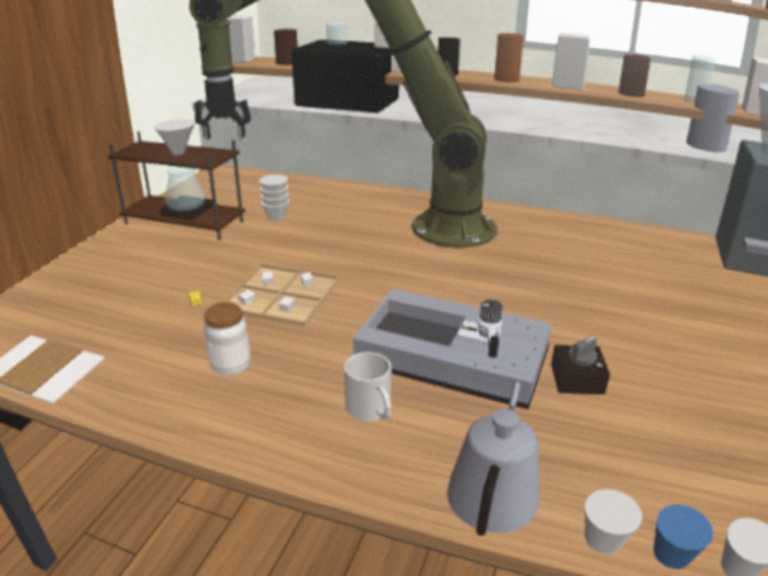

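```bash
cat >> h.py <<'E'
def tablets(im):
    """white tablets lying flat in the tray: centre xy, yaw of the long side"""
    hsv=cv2.cvtColor(im,cv2.COLOR_BGR2HSV);out=[]
    s=8;big=cv2.resize(hsv[200:295,315:410],None,fx=s,fy=s,interpolation=cv2.INTER_CUBIC)
    m=((big[...,1]<60)&(big[...,2]>140)).astype(np.uint8)
    for c in cv2.findContours(m,cv2.RETR_EXTERNAL,cv2.CHAIN_APPROX_NONE)[0]:
        if cv2.contourArea(c)<20*s*s: continue
        P=np.array([px2w("top",315+(u+.5)/s-.5,200+(v+.5)/s-.5,z=.024)[:2] for u,v in c[:,0]])
        (cx,cy),(w,h),a=cv2.minAreaRect((P*1000).astype(np.float32))
        if w<h:a+=90
        out.append((cx/1000,cy/1000,np.deg2rad(a),w,h))
    return out
E
python3 - <<'E'
from h import *
z=np.load("top0.npz");im=z["im"];d=z["d"]
for t in tablets(im): print(np.round(t,3), np.round(w2px("top",[t[0],t[1],.024])))
K=cv2.INTER_CUBIC
cv2.imwrite("pics/crop_t.png",np.hstack([cv2.resize(im[205:290,318:403],(400,400),interpolation=K),cv2.resize(im[190:240,95:145],(400,400),interpolation=K)]))
cv2.imwrite("pics/crop_m.png",cv2.resize(im[165:260,140:275],(800,563),interpolation=K))
# nut top by depth, module corners
def zmap():
    H=np.zeros(d.shape+(3,))
    for v in range(160,260):
        for u in range(90,280): H[v,u]=px2w("top",u,v,d[v,u])
    return H
H=zmap();np.save("H.npy",H)
# deck height mask -> module rectangle
m=(H[...,2]>.05)&(H[...,2]<.07);mm=m.astype(np.uint8);mm[:, :143]=0
P=H[mm>0][:,:2]*1000;r=cv2.minAreaRect(P.astype(np.float32));print("module",r)
w=(H[...,2]>.02)&(H[...,2]<.042)&(np.arange(512)[None]>200)
P=H[w][:,:2]*1000;print("well",P.mean(0),cv2.minAreaRect(P.astype(np.float32)))
n=(H[...,2]>.125)&(H[...,2]<.145);print("nut",H[n].mean(0),n.sum(),H[n].min(0),H[n].max(0))
b=(H[...,2]>.083)&(np.arange(512)[None]<142);print("bar",H[b].mean(0),b.sum(),cv2.minAreaRect((H[b][:,:2]*1000).astype(np.float32)))
b=(H[...,2]>.04)&(H[...,2]<.056)&(np.arange(512)[None]<142);print("box",cv2.minAreaRect((H[b][:,:2]*1000).astype(np.float32)))
E
```

```text
[ 0.419 -0.251  0.621 31.684 27.196] [[349. 270.]]
[ 0.446 -0.341  0.555 32.297 25.645] [[382. 260.]]
[ 0.534 -0.246  3.133 28.225 29.139] [[346. 228.]]
[ 0.539 -0.344  2.807 25.763 32.129] [[382. 226.]]Traceback (most recent call last):
  File "<stdin>", line 13, in <module>
  File "<stdin>", line 11, in zmap
  File "h.py", line 4, in px2w
    c=vision.camera_info(cam);K=np.array(c["mtx"]);R=np.array(c["R"]);t=np.array(c["t"])
ValueError: time passes only in moves, steps and waits
```

View pics/crop_t.png

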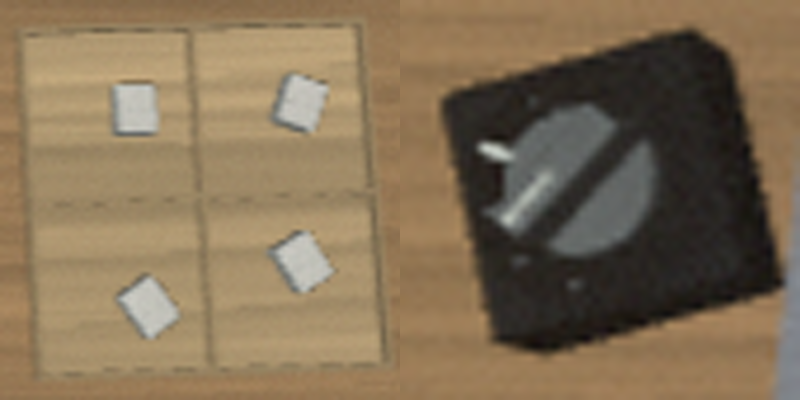

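View pics/crop_m.png

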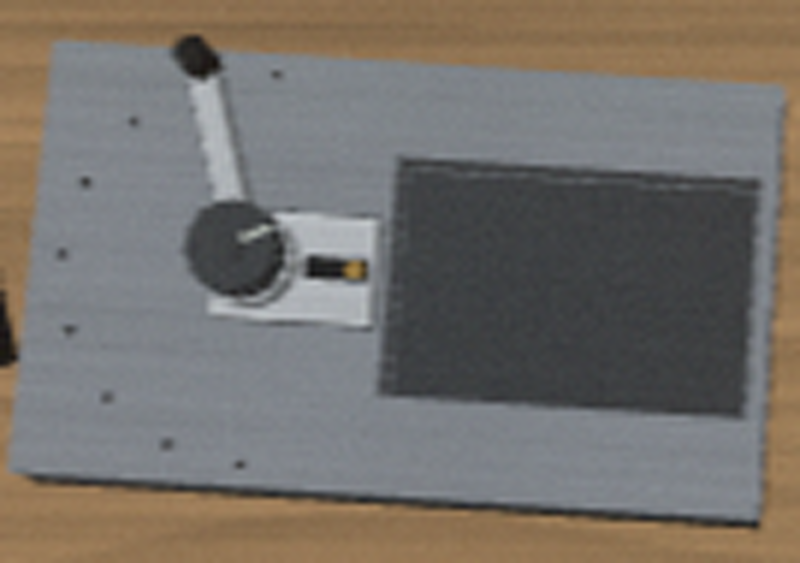

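```bash
sed -i 's/^def px2w/CI={n:vision.camera_info(n) for n in("scene","top")}\ndef px2w/; s/c=vision.camera_info(cam)/c=CI[cam]/' h.py
python3 - <<'E'
from h import *
z=np.load("top0.npz");im=z["im"];d=z["d"]
W=lambda u,v,zz:px2w("top",140+(u+.5)/5.926-.5,165+(v+.5)/5.926-.5,z=zz)[:2]
c=[W(50,42,.06),W(785,90,.06),W(757,520,.06),W(12,473,.06)];print("module",cv2.minAreaRect((np.array(c)*1000).astype(np.float32)),np.round(c,3))
c=np.array([W(400,158,.06),W(760,180,.06),W(745,415,.06),W(378,393,.06)]);print("well",cv2.minAreaRect((c*1000).astype(np.float32)),c.mean(0))
print("nut",W(234,248,.135),"post",W(196,56,.125),"post_scene")
B=lambda u,v,zz:px2w("top",95+(u-400+.5)/8-.5,190+(v+.5)/8-.5,z=zz)[:2]
for p,zz in(((583,178),.064),((500,222),.092),((553,172),.092),((495,152),.05),((515,220),.092),):print(p,B(*p,zz))
c=np.array([B(440,100,.05),B(712,32,.05),B(782,285,.05),B(520,350,.05)]);print("box",cv2.minAreaRect((c*1000).astype(np.float32)))
H=np.zeros(d.shape+(3,))
for v in range(160,260):
    for u in range(90,280): H[v,u]=px2w("top",u,v,d[v,u])
uu=np.arange(512)[None]
n=(H[...,2]>.125)&(H[...,2]<.145);print("nut",H[n].mean(0),n.sum(),H[n].min(0),H[n].max(0))
b=(H[...,2]>.085)&(H[...,2]<.1)&(uu<142);print("bar",H[b].mean(0),b.sum(),cv2.minAreaRect((H[b][:,:2]*1000).astype(np.float32)))
b=(H[...,2]>.115)&(H[...,2]<.145)&(H[...,0]>.63);print("post",H[b].mean(0),b.sum())
for p in ("mug","canister"):
    pass
E
```

```text
module ((572.1024169921875, 137.35520935058594), (341.18408203125, 198.80419921875), 86.5537109375) [[ 0.682  0.302]
 [ 0.661 -0.039]
 [ 0.464 -0.027]
 [ 0.483  0.309]]
well ((569.3349609375, 59.02965545654297), (167.19728088378906, 108.44002532958984), 86.8089599609375) [0.56940129 0.05884741]
nut [0.57554184 0.19929574] post [0.66154322 0.22074581] post_scene
(583, 178) [0.56965055 0.37760958]
(500, 222) [0.55151576 0.39475198]
(553, 172) [0.56812309 0.37843105]
(495, 152) [0.580133   0.41259716]
(515, 220) [0.55220205 0.38989384]
box ((566.585205078125, 372.58905029296875), (91.1790771484375, 99.73702239990234), 14.785380363464355)
nut [0.57986901 0.20212437 0.13402739] 213 [0.55665749 0.18231771 0.12518315] [0.66643748 0.23016389 0.14290485]
bar [0.56849982 0.3787619  0.08926565] 105 ((568.801025390625, 378.7480773925781), (15.193523406982422, 48.71192169189453), 52.213401794433594)
post [0.6632832  0.22412764 0.12339155] 32
```

Four white tablets, at native pixels (349,270), (382,260), (346,228) and (382,226), all in the tray. The yellow look-alikes at (386,187) and (421,214) lie outside it and are left alone; the crop confirms the choice. The dial pointer is at the second mark (0.6), and the long white mark lies 1.2 rad clockwise of it. The lever is at about 0.3 rad.

```bash
cat >> h.py <<'E'
YAW=-0.06; MX=np.array([np.cos(YAW),np.sin(YAW)]); MY=np.array([-np.sin(YAW),np.cos(YAW)])
WELL=np.array([.5677,.0594]); STUD=np.array([.576,.2015]); DIAL=np.array([.5687,.3785])
def q(a): return np.array([0,np.cos(a/2),np.sin(a/2),0])
def wrap(a): return (a+np.pi/2)%np.pi-np.pi/2
def S(): s=get_state(); return f"t={s['time']:.1f} w={s['width']*1000:.1f} gf={s['gripper_force']:.0f} F={np.round(s['contact_force'],1)} M={np.round(s['wrist_torque'],2)} p={np.round(s['tcp_pos'],3)}"
def pick(x,y,a,zt=.009):
    a=wrap(a); ctrl.movep([x,y,.10],q(a)); ctrl.movel([x,y,zt],max_speed=.12)
    ctrl.close_gripper(40); print("closed",S()); ctrl.movel([x,y,.12],max_speed=.25)
    w=get_state()['width']; print("lifted",S()); return .018<w<.036
def place(mx,my,zt=.05):
    p=WELL+mx*MX+my*MY
    ctrl.movep([*p,.13],q(YAW)); ctrl.movel([*p,zt],max_speed=.15); w=get_state()['width']
    ctrl.ungrasp(); ctrl.movel([*p,.13],max_speed=.3); print("placed, w before",round(w*1000,1)); return w>.018
E
python3 - <<'E'
from h import *
ctrl.ungrasp()
ok=pick(.534,-.246,0.0)
if ok: place(.027,-.04)
im,d=vision.grab_frame("top");cv2.imwrite("pics/top1.png",im[150:300,150:420].repeat(2,0).repeat(2,1))
for t in tablets(im): print(np.round(t,3))
print(S())
E
```

```text
closed t=4.6 w=23.0 gf=40 F=[-1.5 -0.3  4.7] M=[0.09 0.14 0.  ] p=[ 0.534 -0.246  0.009]
lifted t=5.2 w=22.9 gf=40 F=[ 0.1 -0.7 -1. ] M=[ 0.01  0.03 -0.03] p=[ 0.534 -0.246  0.12 ]
placed, w before 23.1
[ 0.419 -0.251  0.624 32.375 27.528]
[ 0.446 -0.34   0.576 32.941 28.839]
[ 0.538 -0.342  2.785 29.128 33.911]
t=8.1 w=85.2 gf=0 F=[ 0.4  0.2 -0.5] M=[ 0.03 -0.05 -0.01] p=[0.592 0.018 0.13 ]
```

View pics/top1.png

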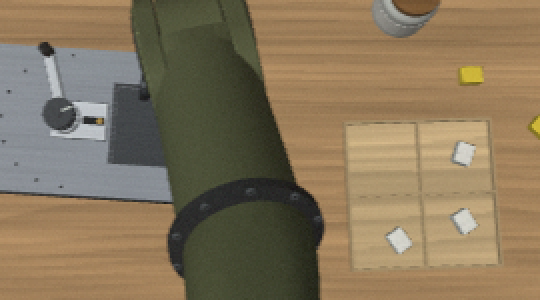

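The first tablet is placed; three are left in the tray and the arm hides the well. Next, the rest.

Run:
```python
from h import *
slots=[(.027,.04),(-.027,-.04),(-.027,.04)]
for i in range(6):
    im,d=vision.grab_frame("top"); T=sorted(tablets(im),key=lambda t:-t[0])
    print(len(T),[tuple(np.round(t,3)) for t in T][:1])
    if not T or not slots: break
    if pick(*T[0][:3]):
        if place(*slots[0]): slots.pop(0)
    else: ctrl.ungrasp(); p=get_state()["tcp_pos"]; ctrl.movep([.5,.05,.2],q(0))
ctrl.movep([.42,-.25,.25],q(0))
im,d=vision.grab_frame("top");cv2.imwrite("pics/top2.png",im[150:300,100:420].repeat(2,0).repeat(2,1))
print(S())
```

```text
3 [(np.float64(0.538), np.float64(-0.343), np.float64(2.785), np.float64(28.912), np.float64(33.788))]
closed t=11.0 w=23.3 gf=40 F=[-1.2  0.6  4.8] M=[ 0.03  0.09 -0.  ] p=[ 0.538 -0.343  0.009]
lifted t=11.6 w=23.1 gf=40 F=[-0.7  0.1 -0.5] M=[0.01 0.03 0.03] p=[ 0.538 -0.343  0.12 ]
placed, w before 23.1
2 [(np.float64(0.445), np.float64(-0.34), np.float64(0.563), np.float64(32.958), np.float64(28.734))]
closed t=18.2 w=22.9 gf=40 F=[-0.6  0.1  5.7] M=[-0.    0.13 -0.  ] p=[ 0.446 -0.34   0.009]
lifted t=18.8 w=23.0 gf=40 F=[-0.8 -0.4 -0.1] M=[-0.03 -0.01 -0.  ] p=[ 0.445 -0.34   0.12 ]
placed, w before 22.9
1 [(np.float64(0.419), np.float64(-0.25), np.float64(0.635), np.float64(32.181), np.float64(27.397))]
closed t=24.6 w=23.0 gf=39 F=[-1.  -0.1  5.4] M=[ 0.09  0.21 -0.  ] p=[ 0.419 -0.251  0.009]
lifted t=25.2 w=22.9 gf=39 F=[-0.1 -0.7 -1.1] M=[ 0.04  0.02 -0.  ] p=[ 0.419 -0.251  0.12 ]
placed, w before 22.7
0 []
t=29.9 w=85.4 gf=0 F=[0.9 0.1 0.1] M=[ 0.01  0.03 -0.03] p=[ 0.421 -0.249  0.25 ]
```

View pics/top2.png

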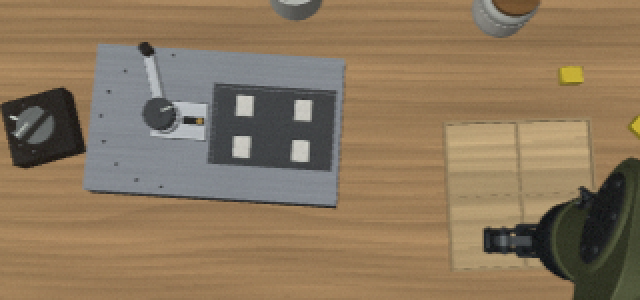

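All four tablets are in the well, at about (244,105), (303,110), (241,147) and (299,151) in this crop. Now I plan the lever sweep.

```bash
cat >> h.py <<'E'
def lever_tool(th,side=-1,off=.0195,r=.09):
    """TCP xy to touch the post at lever angle th; side -1: behind (pushes to close), +1: pushes to open"""
    f=th+YAW; e=np.array([np.cos(f),np.sin(f)]); t=np.array([-e[1],e[0]])
    return STUD+r*e+side*off*t, e, t
E
python3 - <<'E'
from h import *
for z in(.106,):
  for yaw in np.arange(-3.2,3.3,.4):
    row=[]
    for xy in(STUD,DIAL,lever_tool(.3)[0],lever_tool(1.6)[0],lever_tool(3.1)[0]):
        s=ctrl.ik([*xy,z],q(yaw)); row.append("--" if s is None else f"{s[6]:.2f}/{s[0]:.2f}")
    print(round(yaw,1),row)
E
```

```text
-3.2 ['0.47/0.18', '0.22/-0.09', '0.58/0.15', '0.37/0.04', '0.33/0.11']
-2.8 ['0.73/0.26', '0.56/-0.06', '0.87/0.22', '0.67/0.10', '0.56/0.22']
-2.4 ['1.13/0.26', '0.96/-0.06', '1.27/0.22', '1.07/0.10', '0.96/0.22']
-2.0 ['1.53/0.26', '1.36/-0.06', '1.67/0.22', '1.47/0.10', '1.36/0.22']
-1.6 ['-2.86/-0.90', '1.76/-0.06', '-2.78/-0.84', '1.87/0.10', '-2.77/-1.13']
-1.2 ['-2.60/-0.81', '-2.76/-1.09', '-2.61/-0.71', '-2.74/-0.89', '-2.83/-0.84']
-0.8 ['-2.89/-0.26', '-2.75/-0.82', '-2.83/-0.22', '-2.61/-0.69', '-2.59/-0.72']
-0.4 ['-2.60/-0.15', '-2.83/-0.43', '-2.52/-0.15', '-2.70/-0.28', '-2.74/-0.22']
-0.0 ['-2.25/-0.11', '-2.54/-0.33', '-2.16/-0.12', '-2.39/-0.21', '-2.45/-0.12']
0.4 ['-1.89/-0.08', '-2.24/-0.25', '-1.81/-0.08', '-2.02/-0.18', '-2.12/-0.07']
0.8 ['-1.53/-0.04', '-1.87/-0.23', '-1.45/-0.04', '-1.65/-0.16', '-1.77/-0.03']
1.2 ['-1.17/-0.01', '-1.47/-0.23', '-1.08/-0.01', '-1.28/-0.13', '-1.41/0.01']
1.6 ['-0.81/0.02', '-1.06/-0.24', '-0.72/0.01', '-0.91/-0.11', '-1.04/0.03']
2.0 ['-0.44/0.05', '-0.67/-0.23', '-0.35/0.04', '-0.53/-0.09', '-0.68/0.06']
2.4 ['-0.14/0.12', '-0.31/-0.19', '-0.01/0.09', '-0.21/-0.04', '-0.32/0.10']
2.8 ['0.21/0.16', '-0.03/-0.11', '0.33/0.13', '0.12/0.02', '0.06/0.11']
3.2 ['0.44/0.26', '0.27/-0.06', '0.59/0.22', '0.39/0.10', '0.28/0.22']
```

```bash
cat >> h.py <<'E'
def sweep(a,b,step=.1,side=-1,zt=.106,stop=6.,speed=.1):
    """push the post along its arc from lever angle a to b; returns (angle, tangential push)"""
    out=[]
    for th in np.linspace(a,b,max(2,int(abs(b-a)/step)+1)):
        p,e,t=lever_tool(th,side); ctrl.movel([*p,zt],q(th+YAW+np.pi/2),max_speed=speed)
        s=get_state(); F=s["contact_force"][:2]; out.append((round(th,2),round(float(-side*-1*(F@t)),1) if 0 else round(float(F@t),1),round(float(F@e),1)))
        if abs(F@t)>stop: break
    return out
E
python3 - <<'E'
from h import *
ctrl.close_gripper(20)
p,e,t=lever_tool(.3,off=.04); ctrl.movep([*p,.2],q(.3+YAW+np.pi/2)); ctrl.movel([*p,.106]); print(S())
print(sweep(.3,2.75,stop=5.5)); print(S())
im,d=vision.grab_frame("top");np.savez("l1.npz",im=im,d=d);cv2.imwrite("pics/l1.png",cv2.resize(im[150:260,80:280],(800,440)))
E
```

```text
t=33.2 w=0.2 gf=0 F=[-0.5  0.5  0.2] M=[-0.02  0.04  0.03] p=[0.673 0.184 0.107]
[(np.float64(0.3), -0.8, 0.9), (np.float64(0.4), 0.5, 1.0), (np.float64(0.5), -0.5, -0.4), (np.float64(0.61), -0.8, 0.5), (np.float64(0.71), -0.4, -0.4), (np.float64(0.81), 0.6, 0.5), (np.float64(0.91), 0.9, -0.3), (np.float64(1.01), -0.5, 0.3), (np.float64(1.12), -0.3, 0.5), (np.float64(1.22), 0.1, 0.5), (np.float64(1.32), 0.1, -0.2), (np.float64(1.42), -0.7, 0.1), (np.float64(1.52), -1.0, 0.1), (np.float64(1.63), 0.6, 0.5), (np.float64(1.73), -0.9, 0.9), (np.float64(1.83), -0.4, -0.2), (np.float64(1.93), 0.0, -0.1), (np.float64(2.04), -0.9, -0.8), (np.float64(2.14), -0.2, 0.6), (np.float64(2.24), -0.5, 0.1), (np.float64(2.34), 0.0, -0.2), (np.float64(2.44), 0.0, 0.2), (np.float64(2.55), 0.3, 0.1), (np.float64(2.65), -0.1, -0.1), (np.float64(2.75), 0.3, -0.2)]
t=39.6 w=0.2 gf=0 F=[ 0.1 -0.4  0.3] M=[-0.    0.01 -0.  ] p=[0.504 0.258 0.106]
```

View pics/l1.png

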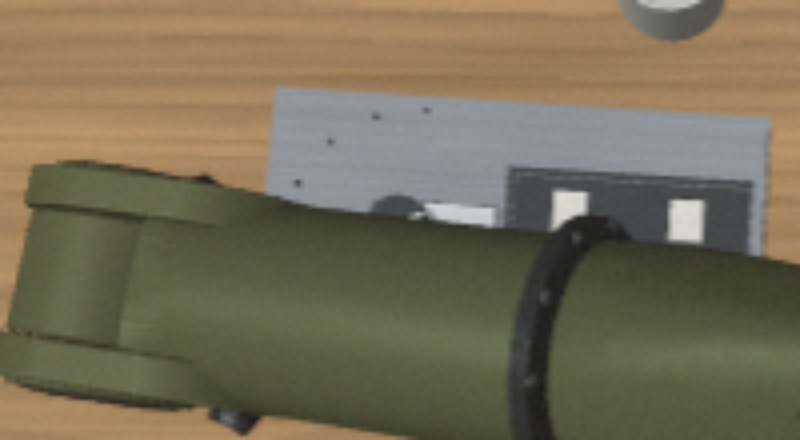

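The lever has swung out of the open position with no resistance, so the bite lies beyond about 2.5 and the nut is at least 4 rad loose. I'll swing the lever back and tighten by 3.6 rad.

```bash
cat >> h.py <<'E'
def reopen(a,b):
    p,e,t=lever_tool(a,1,off=.045); c=get_state()["tcp_pos"]; ctrl.movel([c[0],c[1],.16],max_speed=.3)
    ctrl.movel([*p,.16],q(a+YAW+np.pi/2),max_speed=.3); ctrl.movel([*p,.106],max_speed=.2)
    r=sweep(a,b,step=.2,side=1,stop=9,speed=.15)
    p,e,t=lever_tool(b,1,off=.04); ctrl.movel([*p,.106]); ctrl.movel([*p,.2],max_speed=.3); return r
def turn_nut(dy,y0,force=100,zt=.106):
    ctrl.movep([*STUD,.2],q(y0)); ctrl.ungrasp(); ctrl.movel([*STUD,zt],max_speed=.15); ctrl.close_gripper(force); print("grip",S())
    n=int(np.ceil(abs(dy)/.3))
    for k in range(1,n+1):
        ctrl.movel([*STUD,zt],q(y0-dy*k/n)); 
        if k%3==0: print(S())
    ctrl.ungrasp(); ctrl.movel([*STUD,.2],max_speed=.25); print("end",S(),"j7",round(get_state()["qpos"][6],2))
E
python3 - <<'E'
from h import *
print(reopen(2.75,.6)[::3])
turn_nut(3.6,4.3)
E
```

```text
[(np.float64(2.75), 0.4, 0.4), (np.float64(2.1), 0.6, 0.4), (np.float64(1.46), -0.0, -0.3), (np.float64(0.82), -0.8, -0.7)]
grip t=49.2 w=37.8 gf=100 F=[ 1.8 -2.3  7.1] M=[-0.59 -0.43  0.01] p=[0.577 0.201 0.107]
t=50.6 w=37.6 gf=100 F=[ 1.7 -2.3  9.9] M=[-0.72 -0.44 -0.44] p=[0.577 0.201 0.107]
t=51.9 w=37.6 gf=100 F=[ 2.2 -3.1  9.4] M=[-0.62 -0.34 -0.42] p=[0.577 0.201 0.107]
t=53.3 w=37.5 gf=100 F=[ 2.1 -2.4  7.9] M=[-0.54 -0.22 -0.45] p=[0.577 0.201 0.107]
t=54.6 w=37.8 gf=100 F=[ 2.2 -2.1  8.1] M=[-0.42 -0.34 -0.45] p=[0.578 0.201 0.107]
end t=55.7 w=85.4 gf=0 F=[-0.3 -0.4 -0.2] M=[-0.04 -0.02 -0.01] p=[0.576 0.202 0.201] j7 -1.43
```

```bash
cat >> h.py <<'E'
def probe(a,b,fine,stop=7.):
    """swing the lever from a; averaged push from angle `fine` on"""
    ctrl.close_gripper(20); p,e,t=lever_tool(a,off=.04)
    ctrl.movep([*p,.2],q(a+YAW+np.pi/2)); ctrl.movel([*p,.106],max_speed=.2); sweep(a,fine,step=.2,stop=9,speed=.15)
    out=[]
    for th in np.arange(fine,b,.08):
        p,e,t=lever_tool(th,-1); ctrl.movel([*p,.106],q(th+YAW+np.pi/2),max_speed=.1); F=[]
        for _ in range(8): ctrl.pause(.02); F.append(get_state()["contact_force"][:2])
        F=np.mean(F,0); out.append((float(round(th,2)),round(float(F@t),2),round(float(F@e),2)))
        if abs(F@t)>stop: break
    return out
E
python3 - <<'E'
from h import *
print(probe(.5,2.8,1.3)); print(S())
E
```

```text
[(1.3, -0.3, 0.14), (1.38, 0.13, 0.06), (1.46, 0.09, 0.02), (1.54, -0.27, -0.02), (1.62, -0.19, -0.08), (1.7, -0.14, 0.23), (1.78, 0.02, -0.13), (1.86, -0.39, -0.18), (1.94, 0.0, 0.19), (2.02, 0.02, -0.03), (2.1, -1.72, 0.16), (2.18, -2.2, -0.15), (2.26, -2.77, -0.11), (2.34, -2.81, -0.18), (2.42, -3.05, 0.16), (2.5, -0.46, 0.27), (2.58, -1.78, 0.13), (2.66, -0.38, 0.38), (2.74, 0.1, 0.22)]
t=67.1 w=-0.2 gf=0 F=[-0.5  0.4  0.2] M=[0.02 0.   0.04] p=[0.504 0.259 0.106]
```

Run:
```python
from h import *
im,d=vision.grab_frame("scene");cv2.imwrite("pics/s2.png",cv2.resize(im[150:290,230:430],(800,560)))
```

```text
(no output)
```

View pics/s2.png

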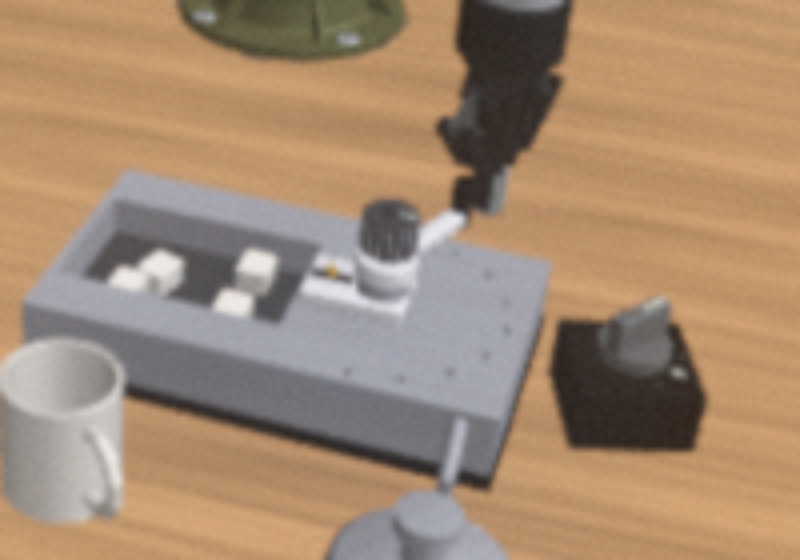

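The tool (480,190) is behind the post, with the lever at about 2.75. One tablet has shifted towards another, but all four are still in the well. The bite is at about 2.05, so I'll tighten by another 1.9 rad.

Run:
```python
from h import *
reopen(2.74,.6)
turn_nut(1.9,3.4)
print(probe(.5,2.3,1.3,stop=6)); print(S())
```

```text
grip t=76.2 w=37.6 gf=99 F=[-1.8 -3.   8.8] M=[-0.7   0.29  0.06] p=[0.576 0.201 0.107]
t=77.4 w=37.7 gf=100 F=[-1.2 -1.9  8.8] M=[-0.28  0.26 -0.38] p=[0.577 0.202 0.107]
t=78.7 w=37.8 gf=100 F=[1.8 0.9 7.4] M=[ 0.1  -0.16 -0.47] p=[0.577 0.202 0.107]
end t=80.2 w=85.5 gf=0 F=[-0.8 -0.7 -0.7] M=[ 0.03 -0.   -0.02] p=[0.576 0.201 0.201] j7 -0.71
[(1.3, 0.28, -0.43), (1.38, -0.26, 0.03), (1.46, 0.27, -0.29), (1.54, -0.28, -0.05), (1.62, -2.5, -0.05), (1.7, -3.2, 0.05), (1.78, -4.44, 0.36), (1.86, -5.99, 0.61), (1.94, -3.65, 0.16), (2.02, -4.6, -0.02), (2.1, -6.91, -0.84)]
t=88.0 w=0.0 gf=3 F=[6.5 2.2 3.4] M=[ 0.49 -1.39 -0.  ] p=[0.554 0.291 0.106]
```

The bite is now at about 1.58, midway through the swing. Next I swing the lever fully closed.

Run:
```python
from h import *
print(sweep(2.15,3.14,step=.08,stop=30)); print(sweep(3.14,3.2,step=.03,stop=20),S())
p,e,t=lever_tool(3.1,off=.05); c=get_state()["tcp_pos"]; ctrl.movel([*p,.106]);ctrl.movel([*p,.22],max_speed=.3); ctrl.movep([.42,-.1,.3],q(2.5))
im,d=vision.grab_frame("top");np.savez("c.npz",im=im,d=d);cv2.imwrite("pics/c.png",cv2.resize(im[165:260,140:275],(800,563),interpolation=2));print(S())
```

```text
[(np.float64(2.15), -9.1, -2.1), (np.float64(2.23), -2.2, -0.9), (np.float64(2.32), 0.4, -0.2), (np.float64(2.4), -2.8, -0.3), (np.float64(2.48), -6.5, -1.0), (np.float64(2.56), -7.3, -2.4), (np.float64(2.64), -10.8, -1.5), (np.float64(2.73), -8.8, -1.8), (np.float64(2.81), -3.5, 0.5), (np.float64(2.89), -7.0, -0.8), (np.float64(2.98), 0.9, -0.4), (np.float64(3.06), 0.2, -0.3), (np.float64(3.14), 0.5, 0.1)]
[(np.float64(3.14), -0.2, 0.3), (np.float64(3.17), -4.2, 0.5), (np.float64(3.2), -11.9, 2.2)] t=92.0 w=0.2 gf=5 F=[-2.2 11.9  3.5] M=[2.32 0.22 0.01] p=[0.486 0.225 0.107]
t=94.4 w=0.2 gf=0 F=[-0.7  0.9  0.4] M=[-0.01 -0.03  0.01] p=[ 0.42  -0.099  0.3  ]
```

View pics/c.png

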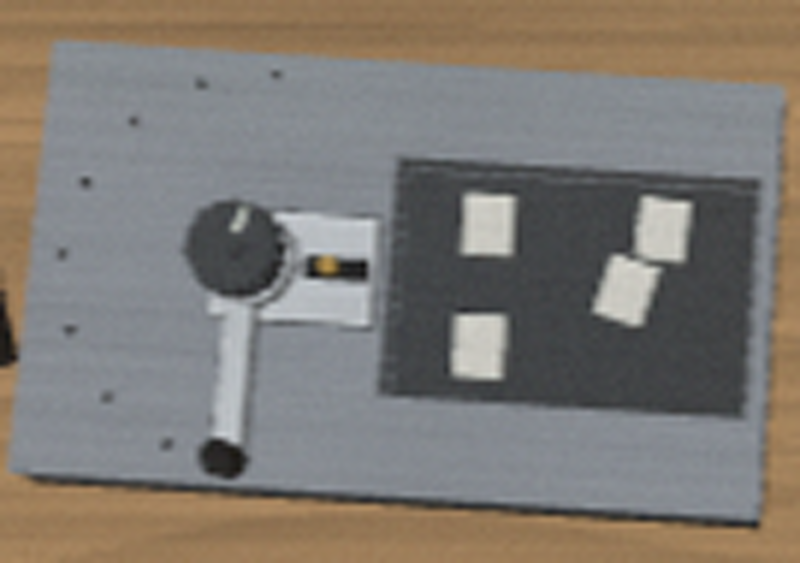

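The lever is closed at (222,458). The gauge pin moved from x=354 to x=327 at 0.464 mm/px, about 12.5 mm, which is in range. Now the dial.

Run:
```python
from h import *
y0=2.48
ctrl.movep([*DIAL,.18],q(y0)); ctrl.ungrasp(); ctrl.movel([*DIAL,.071],max_speed=.12); ctrl.close_gripper(30); print(S())
for k in range(1,7): ctrl.movel([*DIAL,.071],q(y0-1.2*k/6)); print(S())
ctrl.ungrasp(); ctrl.movel([*DIAL,.2],max_speed=.2); ctrl.movep([.42,-.1,.3],q(1.3))
im,d=vision.grab_frame("top")
cv2.imwrite("pics/d.png",np.hstack([cv2.resize(im[190:240,95:145],(400,400),interpolation=2),cv2.resize(im[165:260,140:275],(563,400),interpolation=2)[:, :400]]))
P=np.array([px2w("top",u,v,d[v,u]) for v in range(190,240) for u in range(95,142)]);P=P[(P[:,2]>.085)&(P[:,2]<.1)]
print(P.mean(0),cv2.minAreaRect((P[:,:2]*1000).astype(np.float32)),S())
```

```text
t=98.8 w=13.1 gf=34 F=[1.2 1.5 0.1] M=[ 0.44 -0.38 -0.04] p=[0.569 0.379 0.071]
t=99.2 w=13.1 gf=34 F=[3.5 4.3 0.3] M=[ 0.93 -0.68 -0.03] p=[0.569 0.379 0.071]
t=99.5 w=13.1 gf=34 F=[ 3.8  5.1 -1.2] M=[ 0.94 -0.78 -0.03] p=[0.569 0.379 0.071]
t=99.8 w=13.2 gf=34 F=[ 3.4  4.5 -0.7] M=[ 1.03 -0.86 -0.32] p=[0.569 0.38  0.071]
t=100.2 w=13.2 gf=34 F=[ 4.1  4.7 -1.5] M=[ 0.97 -0.97  0.05] p=[0.57  0.38  0.071]
t=100.5 w=13.2 gf=34 F=[ 4.8  4.3 -1.9] M=[ 1.05 -1.04 -0.09] p=[0.57  0.38  0.071]
t=100.9 w=13.0 gf=34 F=[ 5.   4.2 -1. ] M=[ 1.09 -1.17 -0.32] p=[0.57  0.38  0.071]
[0.56861374 0.37865653 0.08946467] ((568.7470703125, 378.88739013671875), (50.71615219116211, 13.23458480834961), 71.96070098876953) t=104.3 w=85.7 gf=0 F=[ 0.  -1.2  0.2] M=[ 0.02  0.   -0.05] p=[ 0.421 -0.099  0.3  ]
```

View pics/d.png

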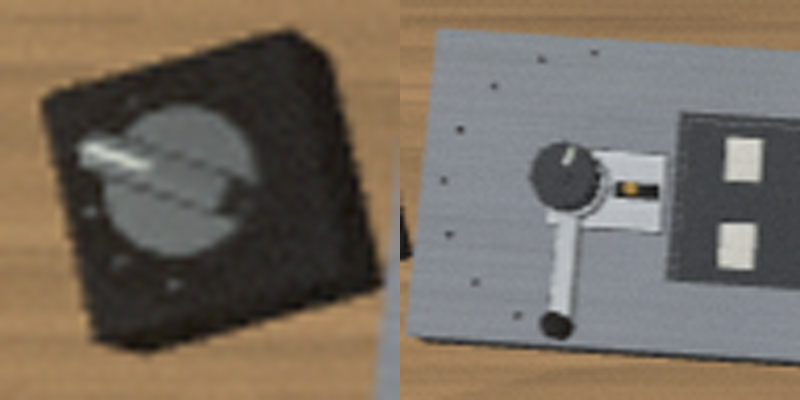

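The pointer line at (110,155) now lies over the long mark at a bar angle of 72°, and the lever is still closed.

```bash
python3 -c "
from h import *
print(ticket.close_job())"
```

```text
the job is handed in; nothing more can be done
None
```

I handed the job in at about 104 s of the 210 s allowed, and no verdict came back: all four tablets are in the well, the nut is set so the lever bites at about 1.58 rad, the lever is closed with the gauge pin about 12.5 mm up (read off the picture), and the dial is on the long white mark.

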